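# Set the meeting timer and start it

## Task

Set the meeting timer for the next break: flick its thumbwheel round counter-clockwise (seen from above) with a fingertip, click by click, until the red lug has clicked into place at the black pointer, and do not let it run past. Then press the yellow start button down fully and let it come up again. Only touch and push with the fingers: do not grip or lift anything, press gently, leave the timer standing about where it is and leave the things around it alone.

Things in the scene. Friction and masses are not known exactly. Their poses are not given: they have to be found in the camera images.
- timer: Flat white meeting timer, a loose desk unit of about 1 kg on rubber feet (it slides at some 8 N), 140 mm (its x) by 200 mm (its y), flat deck 30 mm above its underside. Origin: centre of the underside; z up; yaw within 0.5 rad of the world's. On the deck: thumbwheel, its axis at x -12, y +40 mm; yellow start button at x -30, y -60 mm; flat dark display at x +36, y -60 mm.
- wheel_axis (a point): Point on the thumbwheel's vertical axis at the height of the wheel's top, 48 mm above the table; fixed to the timer, axes as the timer's. The wheel lies flat: a black disc of 40 mm radius with 8 upright rounded lugs on its rim every 45 degrees, each 6 mm wide and reaching out to 55 mm from the axis. Disc and lugs stand 2 to 18 mm above the deck, free from above and all round.
- wheel (a joint): Angle of the thumbwheel in rad, growing counter-clockwise from above; it clicks (rests) at multiples of 0.785, where lugs stand at the pointer and every 45 degrees from it. 0: green lug at the pointer; 3.927 (5 clicks): red lug at the pointer; others grey. It starts at 1, 2 or 3 clicks. Past half a click a spring draws it on to the next, before that back. Stops at -0.12 and 5.62.
- pointer (a point): Tip of the black arrow-shaped pointer on the deck, 61 mm from the wheel's axis in the timer's +x direction, at deck height; the arrow points at the wheel.
- red_lug (a point): Point on top of the red lug, 50 mm from the wheel's axis, 48 mm above the table; turns with the wheel. Any lug may be pushed; a push of up to about 4 N at a lug's tip takes the wheel over a click.
- start (a joint): Travel of the start button in m: 0 up, 0.006 fully down (4 N), springs back up.
- start_top (a point): Middle of the yellow start button's top (round, 28 mm across); the button moves straight down.
- creamer_0: Red-lidded coffee creamer cup, 43 mm across, 19 mm high, near the timer's +y side. Leave alone.
- creamer_1: Blue-lidded creamer cup of the same size. Leave alone.
- creamer_2: Yellow-lidded creamer cup of the same size. Leave alone.
- ballpen: Red ballpoint pen, 145 mm long, 9 mm high, lying in front of the timer. Leave alone.
- teaspoon: Steel teaspoon, 130 mm long. Leave alone.
- stapler: Blue stapler, 121 mm long, 46 mm high, to the right. Leave alone.
- tea_tin: Red tea tin, 94 x 126 x 45 mm, to the right. Leave alone.
There are look-alikes about, which are no part of the job. Of the things that look like the timer, the larger one is meant.

How it is judged:
On the way, in this order (a step that is already met when the one before it is completed fails the run):
1. the red lug has clicked into place at the pointer (value of joint wheel between 3.757 and 4.097 rad and velocity of joint wheel between -1 and 1 rad/s and value of joint start below 0.002 m), for 0.3 s.
2. the start button is pressed down (5 mm or more) with the red lug at the pointer (value of joint wheel between 3.757 and 4.097 rad and value of joint start above 0.005 m), for 0.05 s.
At the end, for the whole second after the job is handed in: The red lug is at the pointer (wheel within 0.17 rad of 3.927) and at rest, the start button is up again, the timer stands flat within 30 mm of where it stood (all of step 1 and distance of timer from where it was at the start of the episode below 0.03 m and angle between timer's own z axis and vertical below 0.05 rad and linear speed of timer below 0.01 m/s); the robot touches nothing.
It fails at once if the wheel ran past the red lug (more than half a click beyond), or was turned back clockwise as far as the green lug (value of joint wheel above 4.377 rad or value of joint wheel below 0.3 rad).
It fails at once if the start button was pressed (more than 3 mm) while the red lug was not at the pointer (value of joint start above 0.003 m and not (value of joint wheel between 3.757 and 4.097 rad)).
It fails at once if the timer was lifted, tipped or pushed more than 40 mm away (height (world z) of timer above 0.01 m or angle between timer's own z axis and vertical above 0.15 rad or distance of timer from where it was at the start of the episode above 0.04 m).
It fails at once if the timer was pressed or gripped hard (more than 40 N) (contact force between the fingers and timer above 40 N).
It fails at once if a thing beside the timer was moved (more than 20 mm) or lifted (distance of any of creamer_0, creamer_1, creamer_2, ballpen, teaspoon, stapler, tea_tin from where it was at the start of the episode above 0.02 m).
It also fails if it takes over 64 s, if anything falls off the work surface, if the arm or the gripper's body presses on something with over 40 N, if the wrist force passes 120 N, or if a joint passes its speed limit or range.

## Robot

A 6-joint arm with a two-finger parallel gripper is mounted at the origin on a cart in front of the work surface, level with it; the furniture and walls round the work are solid. World frame = base frame: x ahead of the robot, y to its left, z up, the work surface at z = 0. Lengths are in m, angles in rad, forces in N, time in s.
With the tool pointing down it reaches from about 0.3 to 0.775 m from the base axis. Payload 14.6 kg.
Tool frame: the origin (TCP) lies at the very end of the fingers, on their centre line; the grasp point (between the pads) lies 19 mm behind it; z points along the fingers, y is the line along which they close (so a half turn about z gives the same grasp; the last joint's range is limited). The gripper opens to 94 mm and grips with 3 to 60 N. Pads are 16 mm wide; open, the fingers measure 119 mm over their backs; the gripper's body (75 mm by 177 mm) begins 78 mm behind the grasp point.
Start: joints at [-0.067, 0.3, 1.521, -0, 1.321, -0.067], TCP at [0.55, -0, 0.174] pointing down, gripper open.
Joint ranges: [-3.03, 3.03], [-0.79, 2.21], [0.23, 2.52], [-1.04, 4.18], [0, 3.07], [-2.55, 2.55]. Speed limits (rad/s): [2.22, 2.22, 2.57, 3.14, 3.14, 3.14].

## Interface

Orientations are given as [roll, pitch, yaw] about the fixed x, y, z axes, in that order (R = Rz(yaw) Ry(pitch) Rx(roll)).
In Python, from station import ctrl gives the robot as it stands. The module is installed in compiled form; this text tells all that it offers.
- The arm moves only by the tool play_rows, never from a script. Its argument "commands" is a list of rows, each a list of 7 numbers: the shift along the tool's x, y, z in m, then the turn, a rotation vector about the tool's x, y, z in degrees, then the closure, from -1 (fully open) to 1 (shut). A call has 1 to 20 rows; each row shifts and turns the commanded pose from where the row before left it, along the tool's axes as they then stand; what a row does not reach is not made up. A row lasts 1/12 s, in which the tool goes at most 41.7 mm and 7.16 degrees, less where a joint would pass 70% of its speed; a pose out of reach is approached as far as the arm can. A call is refused whole if a number of a shift passes 0.0417 or a number of a turn 7.16, either way. A call with a gripper value outside its range is refused whole. The fingers move at their own pace and stop on an object; "force" is the grip in N (left out, the last holds). Time passes only in rows, so rows that do not move let the fingers close. It gives the time, the measured TCP pose, the force, the opening and the grip force at its end, in the units of the state.
- ctrl.get_obs(): the state, without advancing time (a new reading comes with each control period).
- ctrl.camera(name): name is "scene" or "side" or "wrist"; returns the picture (480x640x3 uint8, blue, green, red); there is no depth.
- ctrl.camera_model(name): a dict with "fx", "fy", "cx", "cy" (pixels), "rvec" (rotation vector, rad) and "tvec" (3), from world to camera coordinates, as OpenCV has them. Camera axes: x right, y down, z forward; pixel columns grow to the right and rows downward; lengths in m; the calibration is good to about 2 mm. A picture is of the moment at which its call begins: read the wrist's pose just before it. camera_model takes no time and is no camera call; for the wrist camera it gives the pose at the moment of the call.
- ctrl.hand_in(): hands the job in; it is judged then, once.
The state is a dict: "time_s": time; "qpos": joint angles; "joint_vel": joint speeds; "tau": joint torques, N m; "ee_pos": TCP position; "eef_rot": TCP orientation; "force": force on the tool from outside, world axes, zero at the start; "moment": the same for the moment, N m; "grip_width": finger opening in m; "grip_force": force on a finger pad.
Only numpy, scipy, OpenCV 4.12 (cv2) and the standard library are available. Lean on these libraries where they do the work, as an engineer would, in place of code of your own. Each camera call takes 0.05 s, during which the arm holds its last target. There are 200 camera calls.

## Working session

There is one attempt and no reset: what is moved stays moved. The work goes in short steps, Python scripts to look and compute and a tool call to move; the robot and the scene stay as the last step left them, time stands still between calls to the robot, and variables do not carry over. Pictures are saved under pics/ and viewed, at most 10 in all, crops included, and the job is handed in when it is done.

Besides the shell and the picture viewer there is one more tool, called after "Request:" as name(argument=value, ...), one argument or row to a line, values as JSON. play_rows: Moves the arm, as the interface text tells. Its arguments: {"type":"object","properties":{"commands":{"type":"array","items":{"type":"array","items":{"type":"number"}}},"force":{"type":"number"}},"required":["commands"]}

```bash
mkdir -p pics; cat > h.py <<'E'
import cv2,numpy as np
from station import ctrl
def snap(n,f):
    im=ctrl.camera(n);cv2.imwrite('pics/'+f,im);return im
def ray(n,uv,z,m=None):
    m=m or ctrl.camera_model(n)
    R=cv2.Rodrigues(np.array(m['rvec'],float))[0];t=np.array(m['tvec'],float).ravel()
    d=R.T@np.array([(uv[0]-m['cx'])/m['fx'],(uv[1]-m['cy'])/m['fy'],1]);c=-R.T@t
    return c+d*(z-c[2])/d[2]
def proj(n,P,m=None):
    m=m or ctrl.camera_model(n)
    K=np.array([[m['fx'],0,m['cx']],[0,m['fy'],m['cy']],[0,0,1]])
    return cv2.projectPoints(np.array(P,float).reshape(-1,3),np.array(m['rvec'],float),np.array(m['tvec'],float),K,None)[0].reshape(-1,2)
E
python3 - <<'E'
from h import *
a=snap('scene','a.png');b=snap('side','b.png')
for n in('scene','side','wrist'):
    m=ctrl.camera_model(n);print(n,m['fx'],ray(n,(320,240),0).round(3),(-cv2.Rodrigues(np.array(m['rvec']))[0].T@np.array(m['tvec']).ravel()).round(3))
print(ctrl.get_obs())
E
```

```text
scene 464.6292786710587 [0.517 0.048 0.   ] [0.022 0.729 0.736]
side 522.0474589456187 [0.506 0.031 0.   ] [0.338 1.067 0.741]
wrist 413.38098084272514 [ 0.547 -0.038  0.   ] [0.55  0.072 0.384]
{'time_s': 0.1, 'qpos': array([-6.66235532e-02,  3.00432847e-01,  1.52150108e+00,  2.05387602e-05,
        1.32071195e+00, -6.66135787e-02]), 'joint_vel': array([-0.00128608, -0.00169792, -0.00059777, -0.0010534 , -0.00076341,
        0.00055204]), 'tau': array([ 1.84928511e-03, -5.32644153e+01, -3.53284299e+01,  7.10431044e-02,
        2.34944851e-02, -7.30603051e-05]), 'ee_pos': array([5.49734745e-01, 7.84450296e-06, 1.73041177e-01]), 'eef_rot': array([-3.14054309e+00, -8.99572349e-05,  1.57078121e+00]), 'force': array([ 0.46317314, -0.01760726, -0.59051475]), 'moment': array([ 0.07180557, -0.01122819, -0.06123208]), 'grip_force': 0.0, 'grip_width': 0.09386551684494913}
```

View pics/a.png

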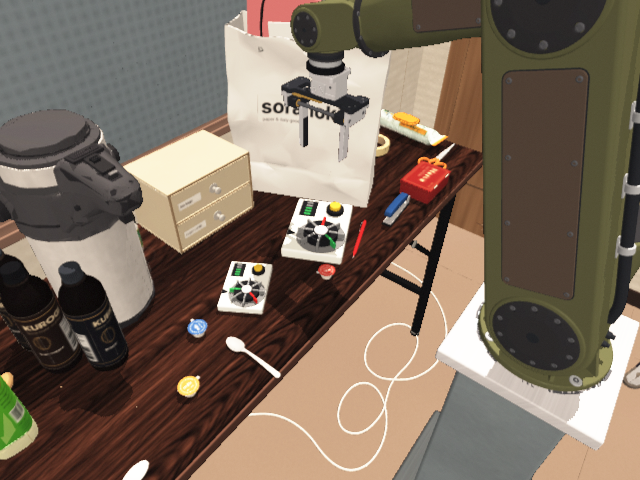

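View pics/b.png

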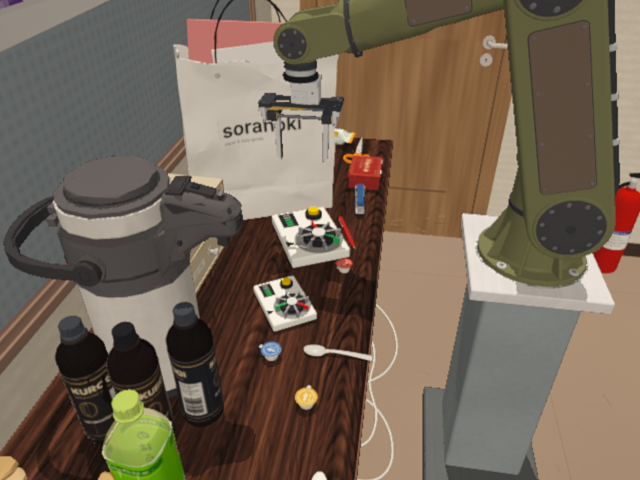

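Two candidates: a timer at scene (320,230) and one at scene (247,290). The first is farther from the camera yet looks bigger, and it has the red-lidded creamer and the pen next to it. That makes it the larger one. I'll confirm with the wrist camera.

```bash
python3 - <<'E'
from h import *
w=snap('wrist','w.png')
for uv in((297,199),(355,203),(345,262),(282,257)):print(ray('scene',uv,.03).round(3))
for uv in((237,262),(272,264),(265,313),(219,309)):print('small',ray('scene',uv,.03).round(3))
E
```

```text
[ 0.639 -0.015  0.03 ]
[ 0.514 -0.094  0.03 ]
[0.41 0.1  0.03]
[0.528 0.173 0.03 ]
small [0.594 0.246 0.03 ]
small [0.531 0.204 0.03 ]
small [0.45  0.315 0.03 ]
small [0.528 0.364 0.03 ]
```

View pics/w.png

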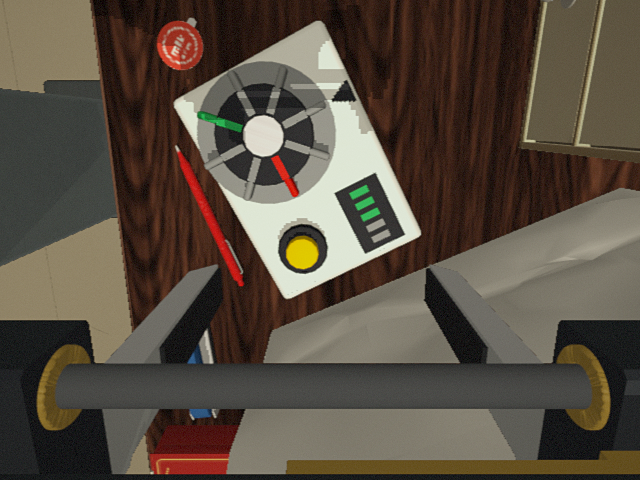

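The wrist view shows the big timer with its wheel hub at about (264,136), the pointer at (345,92), the red lug tip at (296,194), the green lug at (200,117) and the button top at (302,252). Relative to the pointer, red is at about -90° and green at about +135°. So the wheel is at 3 clicks and 2 more are needed. Next I'll work out the exact pose.

```bash
python3 - <<'E'
from h import *
from scipy.optimize import least_squares
m=ctrl.camera_model('wrist')
loc=np.array([[70,100,30],[70,-100,30],[-70,-100,30],[-70,100,30],[-12,40,48],[49,40,30]])/1e3
uv=np.array([(321,20),(421,236),(287,299),(174,102),(264,136),(334,100)],float)
def T(p,L):
    c,s=np.cos(p[2]),np.sin(p[2]);return L@np.array([[c,-s,0],[s,c,0],[0,0,1]]).T+[p[0],p[1],0]
s=least_squares(lambda p:(proj('wrist',T(p,loc),m)-uv).ravel(),[.52,.04,.4],loss='soft_l1')
p=s.x;print(p,np.degrees(p[2]),'res',(proj('wrist',T(p,loc),m)-uv).round(1).tolist())
ax=T(p,loc[4:5])[0];print('axis',ax,'pointer',T(p,loc[5:])[0],'button',T(p,np.array([[-.03,-.06,.04]]))[0])
for n,q in(('red',(297,194)),('green',(199,116))):
    w=ray('wrist',q,.048,m)-ax;print(n,np.degrees(np.arctan2(w[1],w[0])-p[2]),np.hypot(*w[:2]))
print('btn z', [ (z,ray('wrist',(302,252),z,m).round(4)) for z in (.04,.045,.05)])
print('bag base',ray('scene',(250,190),0),ray('scene',(372,205),0))
# small crop overlay
I=cv2.imread('pics/w.png')
a=np.arange(8)*np.pi/4
l=np.c_[-.012+.055*np.cos(a),.04+.055*np.sin(a),0*a+.048]
for q in proj('wrist',np.r_[T(p,l),T(p,loc)],m):cv2.circle(I,tuple(int(v) for v in q.round()),2,(255,0,255),-1)
cv2.imwrite('pics/c.png',cv2.resize(I[0:320,130:450],None,fx=1.85,fy=1.85))
E
```

```text
[0.53230676 0.03158414 0.47450255] 27.18699328599399 res [[1.0, -3.7], [4.0, -0.1], [-0.6, 3.5], [-3.8, -0.1], [0.7, 0.1], [-1.3, 0.6]]
axis [0.50335668 0.0616822  0.048     ] pointer [0.55761741 0.08955285 0.03      ] button [ 0.53303492 -0.03549394  0.04      ]
red -88.93382270061487 0.05271741856090447
green 136.01377130177957 0.05327606004930395
btn z [(0.04, array([ 0.5314, -0.0372,  0.04  ])), (0.045, array([ 0.5316, -0.0356,  0.045 ])), (0.05, array([ 0.5319, -0.034 ,  0.05  ]))]
bag base [0.79148955 0.00168692 0.        ] [ 0.49437128 -0.14985248  0.        ]
```

View pics/c.png

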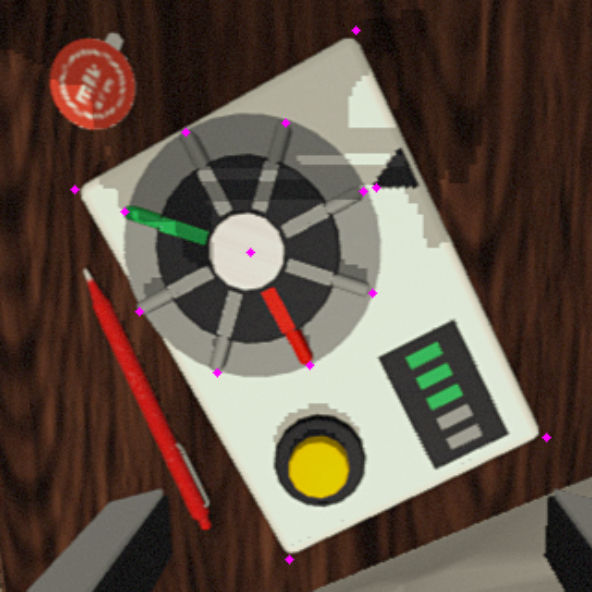

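The overlay fits well: axis at (0.503, 0.062), yaw 27.2°, wheel at 3 clicks. Now I'll shut the fingers and move over the gap just clockwise of the lug at the pointer.

Request:
play_rows(
  commands=[
    [0.0167,0.0033,0.02,0,0,0,1],
    [0.0167,0.0033,0.02,0,0,0,1],
    [0.0167,0.0033,0.02,0,0,0,1],
    [0.0167,0.0034,0.02,0,0,0,1],
    [0,0,0,0,0,-4.7,1],
    [0,0,0,0,0,0,1],
    [0,0,0,0,0,0,1],
    [0,0,0,0,0,0,1],
    [0,0,0,0,0,0,1],
    [0,0,0,0,0,0,1],
    [0,0,0,0,0,0,1],
    [0,0,0,0,0,0,1],
  ],
  force=10,
)

```text
time_s: 1.15
ee_pos: [0.5634, 0.0666, 0.0938]
eef_rot: [3.141, 0.0, 1.652]
force: [-0.2, 0.2, -1.2]
grip_width: 0.0175
grip_force: 0.0
```

Request:
play_rows(
  commands=[
    [0,0,0,0,0,0,1],
    [0,0,0,0,0,0,1],
    [0,0,0,0,0,0,1],
    [0,0,0,0,0,0,1],
    [0,0,0.01,0,0,0,1],
    [0,0,0.01,0,0,0,1],
    [0,0,0.01,0,0,0,1],
    [0,0,0.01,0,0,0,1],
    [0,0,0.01,0,0,0,1],
    [0,0,0.007,0,0,0,1],
    [0,0,0,0,0,0,1],
    [0,0,0,0,0,0,1],
  ],
)

```text
time_s: 2.15
ee_pos: [0.5632, 0.0668, 0.0362]
eef_rot: [-3.141, -0.0, 1.653]
force: [-0.1, 0.0, 0.5]
grip_width: 0.0006
grip_force: 0.0
```

```bash
python3 - <<'E'
from h import *
w=snap('wrist','w2.png');s=snap('scene','s2.png')
c=cv2.resize(s[190:280,270:370],(600,540),interpolation=cv2.INTER_CUBIC)
cv2.imwrite('pics/c2.png',c);o=ctrl.get_obs();print(o['ee_pos'],o['force'],o['grip_width'])
E
```

```text
[0.56359876 0.06684692 0.03700592] [ 0.59054769 -0.1846124  -0.10454147] 0.000336638713360934
```

View pics/w2.png

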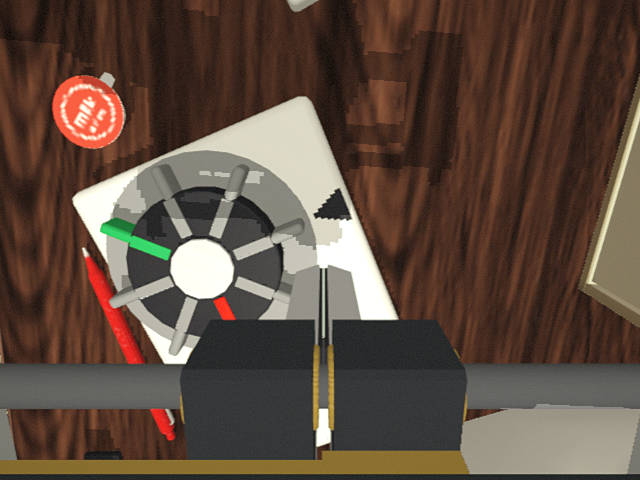

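The fingertip stands in the gap just clockwise of the lug at the pointer, about (290,228), and nothing has been disturbed. Now I'll push along the arc.

Request:
play_rows(
  commands=[
    [0.0021,0,0,0,0,-2,1],
    [0.0021,0,0,0,0,-2,1],
    [0.0021,0,0,0,0,-2,1],
    [0.0021,0,0,0,0,-2,1],
    [0.0021,0,0,0,0,-2,1],
    [0.0021,0,0,0,0,-2,1],
    [0.0021,0,0,0,0,-2,1],
    [0.0021,0,0,0,0,-2,1],
    [0.0021,0,0,0,0,-2,1],
    [0.0021,0,0,0,0,-2,1],
    [0.0021,0,0,0,0,-2,1],
    [0.0021,0,0,0,0,-2,1],
    [0.0021,0,0,0,0,-2,1],
    [0.0021,0,0,0,0,-2,1],
    [0.0021,0,0,0,0,-2,1],
    [0.0021,0,0,0,0,-2,1],
    [0.0021,0,0,0,0,-2,1],
    [0.0021,0,0,0,0,-2,1],
    [0,0,0,0,0,0,1],
    [0,0,0,0,0,0,1],
  ],
)

```text
time_s: 3.92
ee_pos: [0.5498, 0.1014, 0.0371]
eef_rot: [3.141, 0.001, 2.28]
force: [0.7, -0.3, 0.1]
grip_width: 0.0005
grip_force: 0.0
```

```bash
python3 - <<'E'
from h import *
w=snap('wrist','w3.png');o=ctrl.get_obs();print(o['ee_pos'],o['eef_rot'],o['force'])
d=o['ee_pos'][:2]-[.5034,.0617];print(np.hypot(*d),np.degrees(np.arctan2(d[1],d[0])))
E
```

```text
[0.54980376 0.10133678 0.036951  ] [3.14099411e+00 3.92783257e-04 2.27992260e+00] [0.34602987 0.25392338 1.02640952]
0.061027724820247105 40.50302237606482
```

View pics/w3.png

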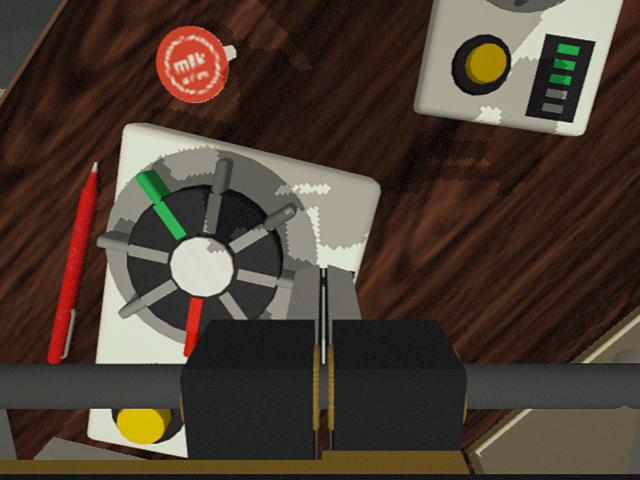

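```bash
python3 - <<'E'
from h import *
m=ctrl.camera_model('wrist');ax=[.5034,.0617,.048]
print(proj('wrist',[ax],m))
for n,q in(('red',(191,352)),('green',(150,178)),('upper lug',(290,211)),('lower',(288,286)),('grey',(224,162))):
    w=ray('wrist',q,.048,m)-ax;print(n,np.degrees(np.arctan2(w[1],w[0]))-27.2,np.hypot(*w[:2]))
E
```

```text
[[204.33005441 267.36729668]]
red -89.004204708346 0.04958750768391113
green 130.14950307632057 0.05124037075052653
upper lug 46.96576663432323 0.053316643511328275
lower -0.038932432294945585 0.04382071411523663
grey 89.49734049860673 0.055068466285662636
```

The wheel hasn't moved: red is still at -89° and green at about 130°. The fingertip slid past the lug's end, so the tip is narrower than I assumed. I'll centre it in the present gap and move it inward.

Request:
play_rows(
  commands=[
    [0.0024,0,0,0,0,-2.25,1],
    [0.0024,0,0,0,0,-2.25,1],
    [0.0024,0,0,0,0,-2.25,1],
    [0.0024,0,0,0,0,-2.25,1],
    [0,0,0,0,0,0,1],
    [0,-0.002,0,0,0,0,1],
    [0,-0.002,0,0,0,0,1],
    [0,-0.002,0,0,0,0,1],
    [0,-0.002,0,0,0,0,1],
    [0,0,0,0,0,0,1],
    [0,0,0,0,0,0,1],
  ],
)

```text
time_s: 4.88
ee_pos: [0.5377, 0.102, 0.0366]
eef_rot: [3.142, 0.0, 2.438]
force: [0.9, -0.7, 0.2]
grip_width: 0.0006
grip_force: 0.0
```

```bash
python3 - <<'E'
from h import *
o=ctrl.get_obs();print(o['ee_pos'],o['eef_rot'],o['force'],o['qpos'][5])
d=o['ee_pos'][:2]-[.5034,.0617];print(np.hypot(*d),np.degrees(np.arctan2(d[1],d[0])))
E
```

```text
[0.53770915 0.10199204 0.03660779] [3.14151690e+00 6.02657186e-05 2.43768761e+00] [ 0.85787047 -0.67007978  0.1838408 ] -0.7463717323843794
0.05292037737117445 49.58521168855404
```

Request:
play_rows(
  commands=[
    [0.0018,0,0,0,0,-2,1],
    [0.0018,0,0,0,0,-2,1],
    [0.0018,0,0,0,0,-2,1],
    [0.0018,0,0,0,0,-2,1],
    [0.0018,0,0,0,0,-2,1],
    [0.0018,0,0,0,0,-2,1],
    [0.0018,0,0,0,0,-2,1],
    [0.0018,0,0,0,0,-2,1],
    [0.0018,0,0,0,0,-2,1],
    [0.0018,0,0,0,0,-2,1],
  ],
)

```text
time_s: 5.72
ee_pos: [0.5224, 0.1115, 0.0366]
eef_rot: [3.142, 0.0, 2.789]
force: [0.4, 0.4, -1.0]
grip_width: 0.0006
grip_force: 0.0
```

Request:
play_rows(
  commands=[
    [0.0018,0,0,0,0,-2,1],
    [0.0018,0,0,0,0,-2,1],
    [0.0018,0,0,0,0,-2,1],
    [0.0018,0,0,0,0,-2,1],
    [0.0018,0,0,0,0,-2,1],
    [0.0018,0,0,0,0,-2,1],
    [0.0018,0,0,0,0,-2,1],
    [0.0018,0,0,0,0,-2,1],
    [0,0,0,0,0,0,1],
    [0,0,0,0,0,0,1],
  ],
)

```text
time_s: 6.55
ee_pos: [0.5085, 0.1148, 0.0366]
eef_rot: [3.142, 0.0, 3.065]
force: [-0.4, 0.8, -0.2]
grip_width: 0.0004
grip_force: 0.0
```

```bash
cat > look.py <<'E'
from h import *
import sys
o=ctrl.get_obs();w=snap('wrist',sys.argv[1]);m=ctrl.camera_model('wrist')
d=o['ee_pos'][:2]-[.5034,.0617];print(o['ee_pos'],o['force'],o['qpos'][5],'r,ang',np.hypot(*d),np.degrees(np.arctan2(d[1],d[0]))-27.2)
h=cv2.cvtColor(w,cv2.COLOR_BGR2HSV)
a=np.radians(np.arange(0,360,.5)+27.2)
for n,H in(('red',((h[...,0]<8)|(h[...,0]>172))),('green',(h[...,0]>50)&(h[...,0]<80))):
    M=H&(h[...,1]>150)&(h[...,2]>60);hit=[]
    for r in(.028,.034,.038,.044,.05):
        q=proj('wrist',np.c_[.5034+r*np.cos(a),.0617+r*np.sin(a),0*a+.048],m).round().astype(int)
        ok=[(0<=u<640 and 0<=v<480 and M[v,u]) for u,v in q]
        t=np.radians(np.arange(0,360,.5))[ok]
        hit.append(round(float(np.degrees(np.angle(np.exp(1j*t).sum()))),1) if len(t) else None)
    print(n,hit)
E
python3 look.py w4.png
```

```text
[0.50850072 0.11478023 0.0366093 ] [-0.42179109  0.77053594 -0.15383702] -1.3429122642379783 r,ang 0.05332474725481441 57.311044087567566
red [-91.5, -91.3, -92.8, -92.5, -91.3]
green [134.8, 135.0, 135.0, 133.5, 133.8]
```

View pics/w4.png

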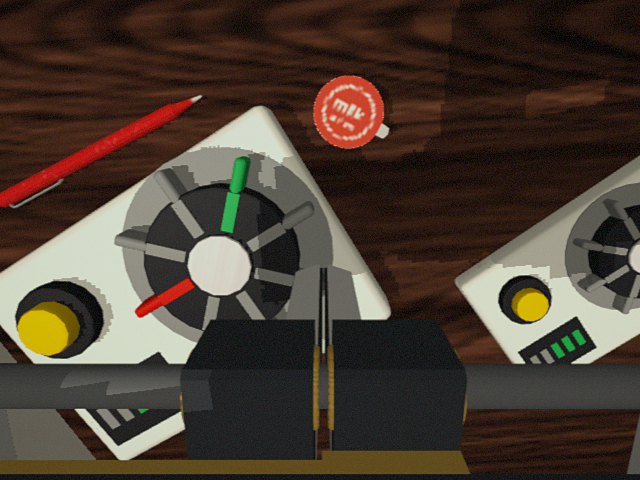

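```bash
python3 - <<'E'
from h import *
from scipy.spatial.transform import Rotation as Ro
o=ctrl.get_obs();m=ctrl.camera_model('wrist');R=Ro.from_euler('xyz',o['eef_rot']).as_matrix()
L=np.array([[x,y,z] for z in(0,-.019,-.05) for x in(0,.008) for y in(-.0125,0,.0125)])
for l,q in zip(L,proj('wrist',o['ee_pos']+L@R.T,m)):print(l,q.round(0))
I=cv2.imread('pics/w4.png');s=snap('scene','s4.png');b=snap('side','b4.png')
A=cv2.resize(I[250:325,260:380],(640,400),interpolation=cv2.INTER_CUBIC)
p=proj('side',[o['ee_pos']])[0].astype(int);p2=proj('scene',[o['ee_pos']])[0].astype(int);print(p,p2)
f=lambda im,p:cv2.resize(im[p[1]-50:p[1]+30,p[0]-50:p[0]+50],(400,320),interpolation=cv2.INTER_CUBIC)
D=np.zeros((600,800,3),np.uint8);D[:320,:400]=f(b,p);D[:320,400:]=f(s,p2);D[330:590,100:516]=cv2.resize(A,(416,260));cv2.imwrite('pics/d.png',D)
E
```

```text
[ 0.     -0.0125  0.    ] [301. 261.]
[0. 0. 0.] [324. 261.]
[0.     0.0125 0.    ] [347. 261.]
[ 0.008  -0.0125  0.    ] [301. 247.]
[0.008 0.    0.   ] [324. 247.]
[0.008  0.0125 0.    ] [347. 247.]
[ 0.     -0.0125 -0.019 ] [299. 274.]
[ 0.     0.    -0.019] [324. 274.]
[ 0.      0.0125 -0.019 ] [349. 274.]
[ 0.008  -0.0125 -0.019 ] [298. 258.]
[ 0.008  0.    -0.019] [324. 258.]
[ 0.008   0.0125 -0.019 ] [350. 258.]
[ 0.     -0.0125 -0.05  ] [294. 300.]
[ 0.    0.   -0.05] [324. 300.]
[ 0.      0.0125 -0.05  ] [354. 300.]
[ 0.008  -0.0125 -0.05  ] [294. 282.]
[ 0.008  0.    -0.05 ] [324. 282.]
[ 0.008   0.0125 -0.05  ] [354. 282.]
[312 247] [305 244]
```

View pics/d.png

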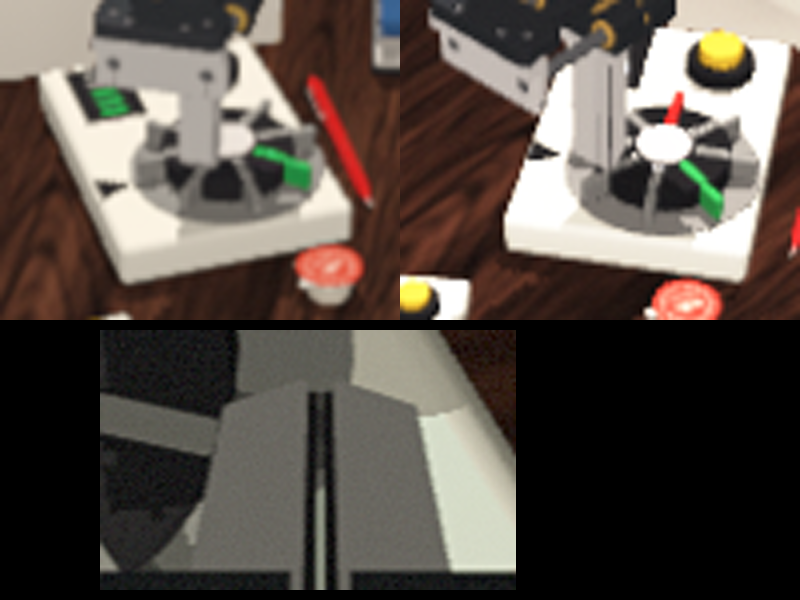

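```bash
python3 - <<'E'
from h import *
for z in(.173,.186,.2):print(z,proj('scene',[[.5497,0,z],[.5497-.053,0,z],[.5497+.053,0,z]]).round(0).tolist(), proj('side',[[.5497,0,z],[.5497-.053,0,z],[.5497+.053,0,z]]).round(0).tolist())
o=ctrl.get_obs()['ee_pos'];b=cv2.imread('pics/b4.png')
for z in(0,.01,.02,.03):print('now',z,proj('side',[o+[0,0,z]]).round(),proj('scene',[o+[0,0,z]]).round())
p=proj('side',[o])[0].astype(int);print(b[p[1]-25:p[1]+8,p[0]].tolist())
E
```

```text
0.173 [[323.0, 165.0], [342.0, 174.0], [305.0, 158.0]] [[303.0, 170.0], [326.0, 172.0], [281.0, 168.0]]
0.186 [[323.0, 160.0], [343.0, 168.0], [305.0, 153.0]] [[303.0, 165.0], [326.0, 167.0], [281.0, 163.0]]
0.2 [[323.0, 155.0], [343.0, 163.0], [305.0, 147.0]] [[303.0, 160.0], [326.0, 161.0], [281.0, 158.0]]
now 0 [[313. 248.]] [[305. 245.]]
now 0.01 [[313. 244.]] [[305. 241.]]
now 0.02 [[313. 241.]] [[305. 238.]]
now 0.03 [[313. 237.]] [[305. 235.]]
[[163, 170, 176], [163, 170, 176], [162, 169, 176], [163, 170, 176], [163, 170, 176], [163, 170, 176], [163, 170, 176], [163, 170, 176], [162, 170, 176], [163, 170, 177], [163, 169, 176], [163, 170, 176], [163, 170, 176], [163, 171, 177], [162, 169, 176], [147, 153, 160], [115, 121, 126], [104, 110, 114], [94, 100, 104], [74, 77, 81], [62, 65, 68], [57, 60, 63], [56, 59, 61], [57, 60, 62], [71, 75, 78], [90, 96, 100], [98, 104, 109], [97, 104, 108], [97, 104, 108], [100, 106, 111], [127, 138, 144], [156, 170, 177], [167, 182, 189]]
```

All three cameras agree that the fingertips end about 26–28 mm above the reported TCP. So the tip has been at z ≈ 0.064, passing above the lugs without touching them. I'll swing back over the first gap (the tip is clear of the lugs) and go deeper.

Request:
play_rows(
  commands=[
    [0,0,-0.01,0,0,2.5,1],
    [-0.0047,0,0,0,0,5,1],
    [-0.0047,0,0,0,0,5,1],
    [-0.0047,0,0,0,0,5,1],
    [-0.0047,0,0,0,0,5,1],
    [-0.0047,0,0,0,0,5,1],
    [-0.0047,0,0,0,0,5,1],
    [-0.0047,0,0,0,0,5,1],
    [-0.0047,0,0,0,0,5,1],
    [-0.0047,0,0,0,0,5,1],
    [-0.0047,0,0,0,0,5,1],
    [-0.0047,0,0,0,0,5,1],
    [-0.0047,0,0,0,0,5,1],
    [-0.0047,0,0,0,0,5,1],
    [-0.0047,0,0,0,0,5,1],
    [-0.0047,0,0,0,0,5,1],
    [-0.0047,0,0,0,0,3,1],
    [0,0.003,0,0,0,0,1],
    [0,0,0,0,0,0,1],
    [0,0,0,0,0,0,1],
  ],
)

```text
time_s: 8.37
ee_pos: [0.5611, 0.0668, 0.0465]
eef_rot: [-3.142, -0.0, 1.663]
force: [-1.1, -1.2, -0.2]
grip_width: 0.0006
grip_force: 0.0
```

```bash
python3 look.py w5.png; python3 -c "
from h import *;o=ctrl.get_obs();print(np.degrees(o['eef_rot'][2])-90)"
```

```text
[0.5610967  0.06683328 0.04647619] [-1.09858279 -1.16277314 -0.18550359] -0.03880296813156692 r,ang 0.05792460136684793 -22.115778721804517
red [-92.5, -92.2, -82.2, None, None]
green [135.5, 135.2, 135.5, 130.8, 131.2]
5.2945580331325885
```

Request:
play_rows(
  commands=[
    [0,-0.0015,0.005,0,0,0,1],
    [0,0,0.005,0,0,0,1],
    [0,0,0.004,0,0,0,1],
    [0,0,0.004,0,0,0,1],
    [0,0,0.004,0,0,0,1],
    [0,0,0.004,0,0,0,1],
    [0,0,0.003,0,0,0,1],
    [0,0,0,0,0,0,1],
  ],
)

```text
time_s: 9.08
ee_pos: [0.5591, 0.0665, 0.0168]
eef_rot: [-3.141, -0.0, 1.662]
force: [-0.2, 0.2, -1.1]
grip_width: 0.0005
grip_force: 0.0
```

Request:
play_rows(
  commands=[
    [0,0,0.002,0,0,0,1],
    [0,0,0.002,0,0,0,1],
    [0,0,0.001,0,0,0,1],
    [0,0,0,0,0,0,1],
  ],
)

```text
time_s: 9.42
ee_pos: [0.5594, 0.0665, 0.0123]
eef_rot: [-3.141, -0.0, 1.662]
force: [0.3, -0.3, -0.5]
grip_width: 0.0001
grip_force: 0.0
```

```bash
python3 look.py w6.png; python3 - <<'E'
from h import *
o=ctrl.get_obs();s=snap('scene','s6.png');b=snap('side','b6.png');w=cv2.imread('pics/w6.png')
p=proj('side',[o['ee_pos']])[0].astype(int);p2=proj('scene',[o['ee_pos']])[0].astype(int);print(p,p2)
f=lambda im,p:cv2.resize(im[p[1]-50:p[1]+30,p[0]-50:p[0]+50],(400,320),interpolation=cv2.INTER_CUBIC)
D=np.zeros((600,800,3),np.uint8);D[:320,:400]=f(b,p);D[:320,400:]=f(s,p2);D[325:600,100:500]=cv2.resize(w[130:350,60:380],(400,275));cv2.imwrite('pics/d6.png',D)
E
```

```text
[0.55939786 0.06649653 0.01233687] [ 0.25907573 -0.2587033  -0.53349426] -0.03746114704591153 r,ang 0.056202906459469744 -22.304241334282146
red [None, None, None, None, 173.7]
green [135.0, 135.5, 135.0, 130.2, 131.0]
[295 242] [301 232]
```

View pics/d6.png

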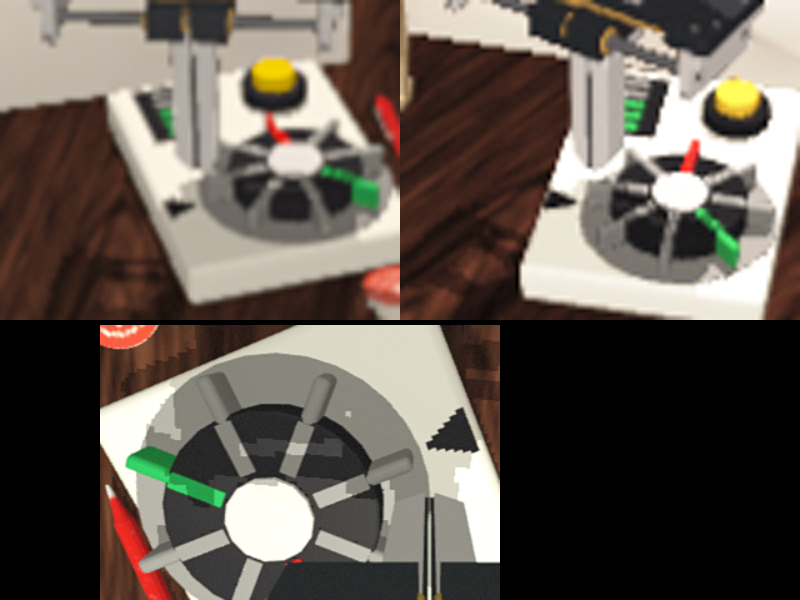

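The tip is now down beside the wheel, next to the lug at the pointer, with no vertical force. I'll push in short stages and watch the force.

Request:
play_rows(
  commands=[
    [0.0019,0,0,0,0,-2,1],
    [0.0019,0,0,0,0,-2,1],
    [0.0019,0,0,0,0,-2,1],
    [0.0019,0,0,0,0,-2,1],
    [0.0019,0,0,0,0,-2,1],
    [0.0019,0,0,0,0,-2,1],
    [0.0019,0,0,0,0,-2,1],
    [0.0019,0,0,0,0,-2,1],
    [0.0019,0,0,0,0,-2,1],
  ],
)

```text
time_s: 10.32
ee_pos: [0.5561, 0.0825, 0.0128]
eef_rot: [3.141, 0.001, 1.977]
force: [2.3, -5.7, -0.4]
grip_width: 0.0001
grip_force: 2.8
```

Request:
play_rows(
  commands=[
    [0.0019,0,0,0,0,-2,1],
    [0.0019,0,0,0,0,-2,1],
    [0.0019,0,0,0,0,-2,1],
    [0.0019,0,0,0,0,-2,1],
    [0.0019,0,0,0,0,-2,1],
  ],
)

```text
time_s: 10.73
ee_pos: [0.5519, 0.0909, 0.0128]
eef_rot: [3.141, 0.002, 2.152]
force: [2.5, -4.7, 0.1]
grip_width: 0.0004
grip_force: 2.8
```

```bash
python3 look.py w7.png
```

```text
[0.55185583 0.09094423 0.01284185] [ 2.50055565 -4.71953174  0.13036235] -0.4820568615257729 r,ang 0.05659674984365333 3.9119636131985445
red [-90.5, -92.8, None, None, -171.2]
green [130.5, 127.5, 128.5, 130.0, 129.7]
```

```bash
cat > st.py <<'E'
from h import *
import sys
def cents(n,im):
    h=cv2.cvtColor(im,cv2.COLOR_BGR2HSV);out={}
    m=ctrl.camera_model(n)
    for k,lo,hi,L,r in(('yellow',(20,150,100),(35,255,255),[.533,-.0355,.045],18),('green',(50,120,40),(80,255,255),[.5034,.0617,.045],30),('red',(0,170,90),(6,255,255),[.5034,.0617,.045],24)):
        M=cv2.inRange(h,lo,hi);Z=np.zeros_like(M);q=proj(n,[L],m)[0].round().astype(int);cv2.circle(Z,tuple(int(v) for v in q),r,255,-1)
        v,u=np.nonzero(M&Z)
        if len(u):
            w=ray(n,(u.mean(),v.mean()),.046,m);d=w[:2]-[.5034,.0617]
            out[k]=(len(u),round(u.mean(),1),round(v.mean(),1),w[:2].round(4).tolist(),round(float(np.degrees(np.arctan2(d[1],d[0]))-27.2),1),round(float(np.hypot(*d)),4))
    return out
if __name__=='__main__':
  for n in('scene','side'):
    print(n,'start',cents(n,cv2.imread({'scene':'pics/a.png','side':'pics/b.png'}[n])))
    print(n,'now',cents(n,snap(n,sys.argv[1]+n+'.png')))
E
python3 st.py k1
```

```text
scene start {'yellow': (85, np.float64(334.8), np.float64(206.4), [0.5334, -0.0323], -99.5, 0.0987), 'green': (110, np.float64(319.9), np.float64(226.5), [0.5151, 0.0525], -65.4, 0.0149), 'red': (20, np.float64(323.2), np.float64(221.2), [0.5211, 0.0318], -86.6, 0.0347)}
scene now {'yellow': (88, np.float64(333.2), np.float64(208.7), [0.531, -0.0224], -99.0, 0.0885), 'green': (118, np.float64(319.5), np.float64(229.5), [0.5093, 0.0616], -28.2, 0.0059), 'red': (17, np.float64(322.2), np.float64(224.4), [0.5156, 0.0427], -84.5, 0.0225)}
side start {'yellow': (80, np.float64(313.0), np.float64(210.7), [0.5331, -0.0279], -98.9, 0.0944), 'green': (70, np.float64(326.5), np.float64(235.6), [0.4833, 0.075], 119.3, 0.0242), 'red': (15, np.float64(313.8), np.float64(224.5), [0.5204, 0.0333], -86.3, 0.0331)}
side now {'yellow': (94, np.float64(312.4), np.float64(211.1), [0.5342, -0.0261], -97.9, 0.0931), 'green': (62, np.float64(335.7), np.float64(239.6), [0.4598, 0.0877], 122.0, 0.0507), 'red': (16, np.float64(315.4), np.float64(227.3), [0.5145, 0.0448], -83.9, 0.0202)}
```

```bash
python3 - <<'E'
from h import *
w=cv2.imread('pics/w7.png');s=cv2.imread('pics/k1scene.png');b=cv2.imread('pics/k1side.png')
D=np.zeros((600,800,3),np.uint8);D[:412]=cv2.resize(w[:330],(800,412),interpolation=cv2.INTER_CUBIC)
D[412:,:395]=cv2.resize(s[205:255,275:380],(395,188),interpolation=cv2.INTER_CUBIC)
D[412:,405:]=cv2.resize(b[210:260,270:375],(395,188),interpolation=cv2.INTER_CUBIC)
cv2.imwrite('pics/d7.png',D)
E
```

```text
(no output)
```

View pics/d7.png

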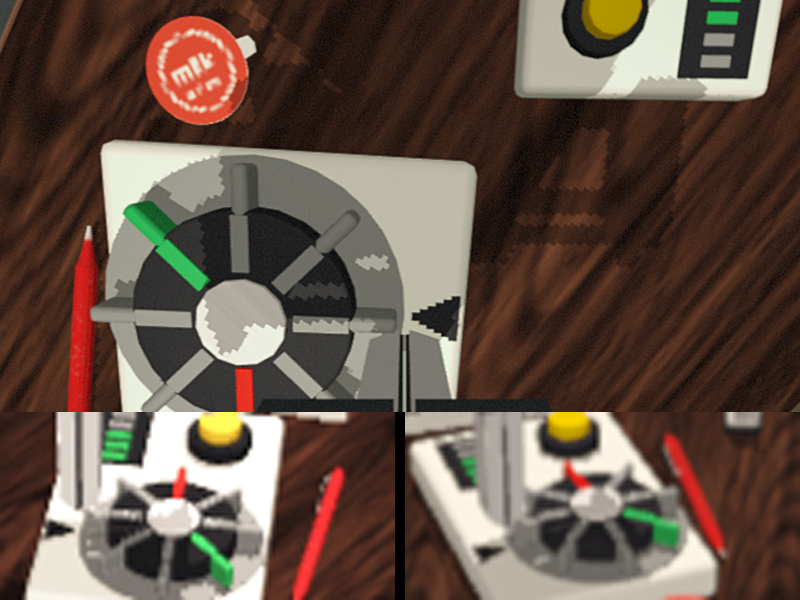

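The wheel didn't turn relative to the timer. The lug is still at the pointer (d7: lug end (395,320), pointer (440,318), hub (241,322)), and the whole timer slid. The tip straddled r = 44–69 mm, so it most likely pushed on the pointer at r ≥ 61 mm as well. I'll use the gap beyond the pointer instead. First I'll refit the pose, then back off and lift.

```bash
python3 - <<'E'
from h import *
from scipy.optimize import least_squares
m=ctrl.camera_model('wrist')
loc=np.array([[67.7,97.7,30],[-67.7,97.7,30],[-12,40,48],[49,40,30]])/1e3
uv=np.array([(475,166),(104,144),(241,322),(412,318)],float)*[640/800,330/412]
def T(p,L):
    c,s=np.cos(p[2]),np.sin(p[2]);return L@np.array([[c,-s,0],[s,c,0],[0,0,1]]).T+[p[0],p[1],0]
p=least_squares(lambda p:(proj('wrist',T(p,loc),m)-uv).ravel(),[.52,.04,.47]).x
print(p,np.degrees(p[2]),(proj('wrist',T(p,loc),m)-uv).round(1).tolist(),'axis',T(p,loc[2:3]))
ax=T(p,loc[2:3])[0]
for q in((375,320),(243,180),(145,215),(243,385)):
    w=ray('wrist',(q[0]*.8,q[1]*330/412),.048,m)-ax;print(np.degrees(np.arctan2(w[1],w[0])-p[2]),np.hypot(*w[:2]))
E
```

```text
[0.52597452 0.04221358 0.51344946] 29.41848699155735 [[-0.4, 2.5], [-1.7, 0.1], [1.8, -1.1], [0.4, -1.7]] axis [[0.49587447 0.07116158 0.048     ]]
4.007114375116641 0.04714214508948064
89.38122193428721 0.04950090342169405
132.63560494757206 0.048430453244664586
-90.86483758868913 0.02513712035472829
```

Request:
play_rows(
  commands=[
    [-0.003,0,0,0,0,0,1],
    [-0.003,0,0,0,0,0,1],
    [0,0,-0.02,0,0,0,1],
    [0,0,-0.02,0,0,0,1],
    [0,0,0,0,0,0,1],
    [0,0,0,0,0,0,1],
  ],
)

```text
time_s: 11.38
ee_pos: [0.555, 0.0865, 0.0531]
eef_rot: [3.14, 0.0, 2.15]
force: [-0.8, 0.6, -0.6]
grip_width: 0.0005
grip_force: 0.0
```

Request:
play_rows(
  commands=[
    [0.0185,-0.003,0,0,0,0,1],
    [0.0185,-0.0028,0,0,0,0,1],
    [0,0,0,0,0,-6.2,1],
    [0,0,0,0,0,-6.2,1],
    [0,0,0,0,0,-6.3,1],
    [0,0,0,0,0,0,1],
    [0,0,0,0,0,0,1],
  ],
)

```text
time_s: 11.97
ee_pos: [0.529, 0.1142, 0.0516]
eef_rot: [-3.141, -0.001, 2.473]
force: [-0.1, 0.2, -0.1]
grip_width: 0.0008
grip_force: 0.0
```

```bash
sed -i 's/\.5034/.496/g; s/\.0617/.071/g; s/27\.2/29.4/g' look.py; python3 look.py w8.png; python3 - <<'E'
from h import *
# refine the hub position: white disc near the axis, and yellow button
w=cv2.imread('pics/w8.png');m=ctrl.camera_model('wrist');h=cv2.cvtColor(w,cv2.COLOR_BGR2HSV)
q=proj('wrist',[[.496,.071,.048]],m)[0];print('axis px',q)
Z=np.zeros(w.shape[:2],np.uint8);cv2.circle(Z,tuple(int(v) for v in q.round()),45,255,-1)
v,u=np.nonzero((cv2.inRange(h,(0,0,120),(180,60,255)))&Z)
n,l,st,c=cv2.connectedComponentsWithStats(cv2.inRange(h,(0,0,150),(180,60,255))&Z)
i=1+st[1:,4].argmax();print('hub',st[i],c[i],ray('wrist',c[i],.048,m))
n,l,st,c=cv2.connectedComponentsWithStats(cv2.inRange(h,(20,150,100),(35,255,255)))
for i in range(1,n):
    if st[i,4]>100:print('yellow',st[i],ray('wrist',c[i],.045,m))
E
```

```text
[0.52898033 0.11422699 0.05164929] [-0.09884746  0.235475   -0.06727476] -0.7573930551201887 r,ang 0.05437164089277499 23.257931674780096
red [-90.5, -90.0, -90.0, -89.8, -90.3]
green [136.5, 136.2, 135.8, 132.8, 132.5]
axis px [224.28572267 259.94829921]
hub [ 194  233   58   56 2513] [222.34460804 260.72383605] [0.49567465 0.06986725 0.048     ]
yellow [488 131  37  34 986] [0.54098965 0.22513027 0.045     ]
yellow [313 349   6  81 368] [0.59297306 0.05732378 0.045     ]
yellow [328 349   6  81 384] [0.5986809  0.06475511 0.045     ]
yellow [123 409  39  10 286] [ 0.53897364 -0.03553337  0.045     ]
```

Request:
play_rows(
  commands=[
    [0,0,0.006,0,0,0,1],
    [0,0,0.006,0,0,0,1],
    [0,0,0.006,0,0,0,1],
    [0,0,0.006,0,0,0,1],
    [0,0,0.006,0,0,0,1],
    [0,0,0.005,0,0,0,1],
    [0,0,0,0,0,0,1],
  ],
)

```text
time_s: 12.6
ee_pos: [0.5288, 0.1142, 0.0162]
eef_rot: [-3.14, -0.001, 2.476]
force: [-1.1, 0.5, -0.4]
grip_width: 0.0005
grip_force: 0.0
```

Request:
play_rows(
  commands=[
    [0.0019,0,0,0,0,-2,1],
    [0.0019,0,0,0,0,-2,1],
    [0.0019,0,0,0,0,-2,1],
    [0.0019,0,0,0,0,-2,1],
    [0.0019,0,0,0,0,-2,1],
    [0.0019,0,0,0,0,-2,1],
    [0.0019,0,0,0,0,-2,1],
    [0.0019,0,0,0,0,-2,1],
    [0.0019,0,0,0,0,-2,1],
    [0,0,0,0,0,0,1],
  ],
)

```text
time_s: 13.43
ee_pos: [0.5146, 0.1229, 0.0177]
eef_rot: [3.142, 0.0, 2.792]
force: [-0.0, -0.3, 0.0]
grip_width: 0.0006
grip_force: 0.0
```

```bash
python3 look.py w9.png
```

```text
[0.51460456 0.12293478 0.01768791] [-0.02927926 -0.27136878  0.00790957] -1.0563622174534146 r,ang 0.055166577618344446 40.89099208051987
red [-90.5, -90.3, -90.3, -90.3, -90.3]
green [136.2, 135.8, 136.0, 132.5, 133.2]
```

There is still no contact at ee z 0.0177, with the tip right over the 45° lug. So the tip is higher than I estimated, by at least 30 mm over the reported TCP. I'll go back to the gap and feel for the deck with small steps and force readings.

Request:
play_rows(
  commands=[
    [0,0,-0.006,0,0,0,1],
    [-0.0038,0,0,0,0,4,1],
    [-0.0038,0,0,0,0,4,1],
    [-0.0038,0,0,0,0,4,1],
    [-0.0038,0,0,0,0,4,1],
    [-0.0019,0,0,0,0,2,1],
    [0,0,0.005,0,0,0,1],
    [0,0,0.005,0,0,0,1],
    [0,0,0.003,0,0,0,1],
    [0,0,0.002,0,0,0,1],
    [0,0,0,0,0,0,1],
  ],
)

```text
time_s: 14.4
ee_pos: [0.5295, 0.1151, 0.008]
eef_rot: [-3.141, -0.001, 2.477]
force: [0.4, -0.1, -0.2]
grip_width: 0.0004
grip_force: 0.0
```

Request:
play_rows(
  commands=[
    [0,0,0.001,0,0,0,1],
    [0,0,0.001,0,0,0,1],
    [0,0,0,0,0,0,1],
  ],
)

```text
time_s: 14.65
ee_pos: [0.5298, 0.1151, 0.0065]
eef_rot: [-3.142, -0.0, 2.477]
force: [-0.2, -0.3, 0.4]
grip_width: 0.0005
grip_force: 0.0
```

Request:
play_rows(
  commands=[
    [0,0,0.001,0,0,0,1],
    [0,0,0.001,0,0,0,1],
    [0,0,0,0,0,0,1],
  ],
)

```text
time_s: 14.9
ee_pos: [0.5297, 0.115, 0.0044]
eef_rot: [-3.141, -0.0, 2.477]
force: [0.4, 0.4, -0.1]
grip_width: 0.0006
grip_force: 0.0
```

```bash
python3 look.py w10.png
```

```text
[0.52973337 0.11502795 0.00436387] [ 0.38889813  0.39994798 -0.08454013] -0.759598793457556 r,ang 0.05546531064563044 23.141357983219102
red [-90.8, -90.5, -94.5, None, None]
green [136.8, 136.5, 136.0, 131.0, 132.0]
```

No deck contact at 0.0044. I'll push from here in a short stage.

Request:
play_rows(
  commands=[
    [0.0019,0,0,0,0,-2,1],
    [0.0019,0,0,0,0,-2,1],
    [0.0019,0,0,0,0,-2,1],
    [0.0019,0,0,0,0,-2,1],
    [0.0019,0,0,0,0,-2,1],
    [0.0019,0,0,0,0,-2,1],
    [0.0019,0,0,0,0,-2,1],
  ],
)

```text
time_s: 15.53
ee_pos: [0.5193, 0.1219, 0.0048]
eef_rot: [3.141, 0.002, 2.723]
force: [3.9, -1.5, -1.9]
grip_width: 0.0005
grip_force: 2.3
```

```bash
python3 look.py w11.png
```

```text
[0.5193047  0.12193199 0.00479095] [ 3.9130424  -1.50958405 -1.86698293] -0.9893973145086736 r,ang 0.05601050492594125 36.01281952765229
red [-92.8, -91.8, -91.3, -92.0, None]
green [138.5, 137.8, 137.8, 134.5, 134.0]
```

Request:
play_rows(
  commands=[
    [0.0019,0,0,0,0,-2,1],
    [0.0019,0,0,0,0,-2,1],
    [0.0019,0,0,0,0,-2,1],
  ],
)

```text
time_s: 15.83
ee_pos: [0.514, 0.1241, 0.0048]
eef_rot: [3.141, 0.002, 2.826]
force: [4.0, -0.5, -0.7]
grip_width: 0.0002
grip_force: 2.3
```

```bash
python3 look.py w12.png; python3 - <<'E'
from h import *
for f in('w10','w11','w12'):
    w=cv2.imread(f'pics/{f}.png')
m=ctrl.camera_model('wrist');h=cv2.cvtColor(w,cv2.COLOR_BGR2HSV)
q=proj('wrist',[[.4957,.07,.048]],m)[0]
Z=np.zeros(w.shape[:2],np.uint8);cv2.circle(Z,tuple(int(v) for v in q.round()),45,255,-1)
n,l,st,c=cv2.connectedComponentsWithStats(cv2.inRange(h,(0,0,150),(180,60,255))&Z)
i=1+st[1:,4].argmax();print('hub',st[i],ray('wrist',c[i],.048,m))
E
```

```text
[0.51399051 0.12412114 0.00478705] [ 4.03226923 -0.45370585 -0.65571355] -1.087614083379269 r,ang 0.05608488187296797 41.890327772591014
red [-97.2, -95.8, -94.2, -93.5, None]
green [139.2, 139.2, 139.5, 138.8, 135.5]
hub [ 153  247   74   67 3658] [0.48995587 0.07070932 0.048     ]
```

The push force is about 4 N, but the timer yaws instead of the wheel turning, because this lug is far from the timer's centre. A better place is the side of the wheel towards the timer's middle, timer-frame angle about -75°. There the push line passes almost through the timer's centre, so the full 8 N of friction holds it. I'll also push nearer the lug ends. First I'll retract and re-measure.

Request:
play_rows(
  commands=[
    [-0.003,0,0,0,0,0,1],
    [-0.003,0,0,0,0,0,1],
    [0,0,-0.03,0,0,0,1],
    [0,0,-0.04,0,0,0,1],
    [0,0.04,-0.03,0,0,7,1],
    [0,0.04,-0.01,0,0,7,1],
    [0,0.03,0,0,0,7,1],
    [0,0,0,0,0,7,1],
    [0,0,0,0,0,7,1],
    [0,0,0,0,0,7,1],
    [0,0,0,0,0,7,1],
    [0,0,0,0,0,7,1],
    [0,0,0,0,0,0,1],
    [0,0,0,0,0,0,1],
  ],
)

```text
time_s: 17.05
ee_pos: [0.5623, 0.2156, 0.1094]
eef_rot: [-3.141, -0.0, 1.851]
force: [0.3, -0.0, -0.2]
grip_width: -0.0001
grip_force: 0.0
```

```bash
cat > pose.py <<'E'
from h import *
import sys
from scipy.optimize import least_squares
# Timer pose from the fixed cameras: ECC on the deck plane (1 mm/px) against the start pictures
X0,Y0,N=.36,-.10,300
def rect(n,im):
    g=np.array([[0,0],[N,0],[N,N],[0,N]],np.float32)
    P=np.c_[X0+g[:,0]/1e3,Y0+g[:,1]/1e3,np.full(4,.03)]
    H=cv2.getPerspectiveTransform(g,proj(n,P).astype(np.float32))
    return cv2.GaussianBlur(cv2.warpPerspective(im,H,(N,N),flags=cv2.WARP_INVERSE_MAP|cv2.INTER_LINEAR),(0,0),1.5)
P0=np.array([.53231,.03158,.4745])
def mask():
    c,s=np.cos(P0[2]),np.sin(P0[2]);R=np.array([[c,-s],[s,c]])
    q=lambda L:((R@(np.array(L,float)/1e3).T).T+P0[:2]-[X0,Y0])*1e3
    M=np.zeros((N,N),np.uint8)
    cv2.fillPoly(M,[q([[82,112],[82,-112],[-82,-112],[-82,112]]).astype(np.int32)],255)
    cv2.circle(M,tuple(int(v) for v in q([[-12,40]])[0]),66,0,-1);return M
def track(n,im0,im1):
    a=cv2.cvtColor(rect(n,im0),cv2.COLOR_BGR2GRAY);b=cv2.cvtColor(rect(n,im1),cv2.COLOR_BGR2GRAY)
    cc,W=cv2.findTransformECC(a,b,np.eye(2,3,dtype=np.float32),cv2.MOTION_EUCLIDEAN,(3,200,1e-6),mask(),5)
    th=np.arctan2(W[1,0],W[0,0]);c=W[:,:2]@((P0[:2]-[X0,Y0])*1e3)+W[:,2]
    return cc,np.array([X0+c[0]/1e3,Y0+c[1]/1e3,P0[2]+th])
def axis(p):
    c,s=np.cos(p[2]),np.sin(p[2]);return p[:2]+[-.012*c-.04*s,-.012*s+.04*c]
if __name__=='__main__':
    t=sys.argv[1];ps=[]
    for n,f in(('scene','a'),('side','b')):
        cc,p=track(n,cv2.imread(f'pics/{f}.png'),snap(n,f'{t}{n}.png'));ps.append(p)
        print(n,round(cc,3),p.round(4),'shift mm',((p-P0)[:2]*1e3).round(1),'yaw',np.degrees(p[2]).round(1),'axis',axis(p).round(4))
    snap('wrist',t+'w.png');o=ctrl.get_obs();print(o['ee_pos'].round(4),np.degrees(o['eef_rot']).round(1),o['qpos'].round(2))
E
python3 pose.py p1
```

```text
scene 0.815 [0.5223 0.0442 0.5518] shift mm [-10.   12.6] yaw 31.6 axis [0.4912 0.0719]
side 0.852 [0.5221 0.0444 0.5535] shift mm [-10.2  12.9] yaw 31.7 axis [0.4908 0.0722]
[0.5623 0.2156 0.1095] [-180.    -0.   106.1] [0.31 0.47 1.44 0.   1.23 0.03]
```

The two cameras agree: axis now at (0.491, 0.072), yaw 31.6°, timer shifted 16 mm. Next I'll go to the gap at timer angle -112° (world -81°), at r = 60 mm, with 5° yaw lead so the lug's end is touched first.

Request:
play_rows(
  commands=[
    [-0.0296,-0.0193,0,0,0,0,1],
    [-0.0296,-0.0193,0,0,0,0,1],
    [-0.0296,-0.0193,0,0,0,0,1],
    [-0.0296,-0.0193,0,0,0,0,1],
    [-0.0296,-0.0193,0,0,0,0,1],
    [-0.0298,-0.0191,0,0,0,0,1],
    [0,0,0,0,0,7.08,1],
    [0,0,0,0,0,7.08,1],
    [0,0,0,0,0,7.08,1],
    [0,0,0,0,0,7.08,1],
    [0,0,0,0,0,7.08,1],
    [0,0,0,0,0,7.08,1],
    [0,0,0,0,0,7.08,1],
    [0,0,0,0,0,7.08,1],
    [0,0,0,0,0,7.08,1],
    [0,0,0,0,0,7.08,1],
    [0,0,0,0,0,7.08,1],
    [0,0,0,0,0,7.08,1],
    [0,0,0,0,0,7.08,1],
    [0,0,0,0,0,0,1],
  ],
)

```text
time_s: 18.87
ee_pos: [0.4999, 0.013, 0.1096]
eef_rot: [3.142, -0.0, 0.238]
force: [-0.0, 0.3, 0.6]
grip_width: 0.0003
grip_force: 0.0
```

```bash
sed -i 's/\.496/.491/g; s/\.071/.072/g; s/29\.4/31.6/g' look.py; python3 look.py w13.png; python3 -c "
from h import *;o=ctrl.get_obs();print(np.degrees(o['eef_rot']),o['qpos'])"
```

```text
[0.49985475 0.0130127  0.10964446] [-0.01650541  0.32825102  0.59239018] 1.2859210847112172 r,ang 0.05964820110196164 -113.06291043124997
red [-93.0, -93.2, -91.0, -90.3, -90.3]
green [137.0, 136.5, 136.8, 137.2, 137.0]
[-1.79999674e+02 -2.58305269e-03  1.40618260e+01] [-4.72244046e-02  2.54102160e-01  1.73626200e+00  2.02037120e-05
  1.15118697e+00  1.27813853e+00]
```

Request:
play_rows(
  commands=[
    [0,0,0.025,0,0,0,1],
    [0,0,0.025,0,0,0,1],
    [0,0,0.02,0,0,0,1],
    [0,0,0.008,0,0,0,1],
    [0,0,0.007,0,0,0,1],
    [0,0,0.006,0,0,0,1],
    [0,0,0.006,0,0,0,1],
    [0,0,0.006,0,0,0,1],
    [0,0,0,0,0,0,1],
    [0,0,0,0,0,0,1],
  ],
)

```text
time_s: 19.75
ee_pos: [0.4999, 0.013, 0.0067]
eef_rot: [3.142, -0.0, 0.242]
force: [0.8, 0.5, -0.1]
grip_width: 0.0005
grip_force: 0.0
```

Request:
play_rows(
  commands=[
    [0.0021,0,0,0,0,-2,1],
    [0.0021,0,0,0,0,-2,1],
    [0.0021,0,0,0,0,-2,1],
    [0.0021,0,0,0,0,-2,1],
    [0.0021,0,0,0,0,-2,1],
    [0.0021,0,0,0,0,-2,1],
    [0.0021,0,0,0,0,-2,1],
    [0.0021,0,0,0,0,-2,1],
  ],
)

```text
time_s: 20.42
ee_pos: [0.5155, 0.0188, 0.0069]
eef_rot: [3.141, 0.0, 0.523]
force: [-1.6, -1.0, -0.5]
grip_width: 0.0004
grip_force: 1.2
```

```bash
python3 look.py w14.png
```

```text
[0.51545323 0.01879241 0.006921  ] [-1.64399933 -1.04656126 -0.53586849] 1.01354912372124 r,ang 0.058557737290915304 -96.91735824204764
red [-85.0, -84.3, -83.5, -80.8, 58.0]
green [142.8, 142.8, 142.8, 143.0, 141.8]
```

The wheel is turning now, by about 6° at 2 N. I'll carry on past half a click.

Request:
play_rows(
  commands=[
    [0.0021,0,0,0,0,-2,1],
    [0.0021,0,0,0,0,-2,1],
    [0.0021,0,0,0,0,-2,1],
    [0.0021,0,0,0,0,-2,1],
    [0.0021,0,0,0,0,-2,1],
  ],
)

```text
time_s: 20.88
ee_pos: [0.5245, 0.0247, 0.007]
eef_rot: [3.141, -0.0, 0.697]
force: [-0.8, -2.0, -0.5]
grip_width: 0.0006
grip_force: 0.6
```

```bash
python3 look.py w15.png
```

```text
[0.52446746 0.02472896 0.00699313] [-0.77564256 -1.96600173 -0.45728239] 0.8516841461248921 r,ang 0.057919101043946424 -86.30185571930417
red [-74.0, -72.8, -72.3, -69.5, 36.1]
green [152.2, 153.0, 153.0, 153.5, 151.5]
```

Request:
play_rows(
  commands=[
    [0.0021,0,0,0,0,-2,1],
    [0.0021,0,0,0,0,-2,1],
    [0.0021,0,0,0,0,-2,1],
    [0.0021,0,0,0,0,-2,1],
    [0.0021,0,0,0,0,-2,1],
    [0,0,0,0,0,0,1],
  ],
)

```text
time_s: 21.43
ee_pos: [0.5321, 0.0323, 0.0069]
eef_rot: [3.141, -0.001, 0.871]
force: [0.9, -0.3, -0.6]
grip_width: 0.0006
grip_force: 0.2
```

```bash
python3 look.py w16.png; python3 pose.py p2
```

```text
[0.53212948 0.03230005 0.00694549] [ 0.92132612 -0.26081267 -0.57946069] 0.6917961745920195 r,ang 0.05716398067368239 -75.58678803135399
red [-45.5, -45.3, -44.3, -43.5, -43.5]
green [177.2, 177.8, 178.0, None, None]
scene 0.824 [0.5215 0.0453 0.5564] shift mm [-10.8  13.7] yaw 31.9 axis [0.4901 0.0729]
side 0.803 [0.5219 0.0455 0.5541] shift mm [-10.4  13.9] yaw 31.7 axis [0.4907 0.0732]
[0.5319 0.0321 0.0068] [180.   -0.   49.8] [-0.01  0.46  1.72  0.    0.96  0.69]
```

First click done: red at -45°, and the timer moved only about 1 mm. I'll lift, go back one gap and repeat the same push.

Request:
play_rows(
  commands=[
    [0,0,-0.015,0,0,0,1],
    [0,0,-0.015,0,0,0,1],
    [0,0,0,0,0,2,1],
    [-0.0042,0,0,0,0,4,1],
    [-0.0042,0,0,0,0,4,1],
    [-0.0042,0,0,0,0,4,1],
    [-0.0042,0,0,0,0,4,1],
    [-0.0042,0,0,0,0,4,1],
    [-0.0042,0,0,0,0,4,1],
    [-0.0042,0,0,0,0,4,1],
    [-0.0042,0,0,0,0,4,1],
    [-0.0042,0,0,0,0,2,1],
    [0,0,0,0,0,0,1],
  ],
)

```text
time_s: 22.72
ee_pos: [0.4995, 0.0123, 0.0366]
eef_rot: [-3.142, 0.0, 0.239]
force: [0.6, -0.3, 0.1]
grip_width: 0.0007
grip_force: 0.0
```

```bash
python3 look.py w17.png
```

```text
[0.499544   0.0122589  0.03655074] [ 0.61785791 -0.25086822  0.09809485] 1.2830343750310682 r,ang 0.06034897633256963 -113.46091131911948
red [-44.2, -44.5, -45.0, -45.3, 63.7]
green [177.5, 178.0, None, None, None]
```

Request:
play_rows(
  commands=[
    [0,0,0.01,0,0,0,1],
    [0,0,0.01,0,0,0,1],
    [0,0,0.01,0,0,0,1],
    [0,0,0,0,0,0,1],
    [0.0021,0,0,0,0,-2,1],
    [0.0021,0,0,0,0,-2,1],
    [0.0021,0,0,0,0,-2,1],
    [0.0021,0,0,0,0,-2,1],
    [0.0021,0,0,0,0,-2,1],
    [0.0021,0,0,0,0,-2,1],
    [0.0021,0,0,0,0,-2,1],
    [0.0021,0,0,0,0,-2,1],
    [0.0021,0,0,0,0,-2,1],
    [0.0021,0,0,0,0,-2,1],
    [0.0021,0,0,0,0,-2,1],
    [0.0021,0,0,0,0,-2,1],
    [0.0021,0,0,0,0,-2,1],
    [0,0,0,0,0,0,1],
  ],
)

```text
time_s: 24.27
ee_pos: [0.5246, 0.0244, 0.0062]
eef_rot: [-3.141, 0.001, 0.698]
force: [-0.1, -1.1, 0.0]
grip_width: 0.0002
grip_force: 0.4
```

```bash
python3 look.py w18.png
```

```text
[0.52456592 0.02435464 0.00617387] [-0.06993018 -1.0579968   0.00258978] 0.8498631199696864 r,ang 0.05828165644213138 -86.43550005258665
red [-25.8, -25.8, -26.3, -26.3, 57.3]
green [-169.5, None, None, None, None]
```

Request:
play_rows(
  commands=[
    [0.0021,0,0,0,0,-2,1],
    [0.0021,0,0,0,0,-2,1],
    [0.0021,0,0,0,0,-2,1],
    [0.0021,0,0,0,0,-2,1],
    [0,0,0,0,0,0,1],
    [0,0,0,0,0,0,1],
  ],
)

```text
time_s: 24.82
ee_pos: [0.5309, 0.0301, 0.0065]
eef_rot: [3.141, -0.001, 0.834]
force: [2.4, 1.5, 0.5]
grip_width: -0.0
grip_force: 1.3
```

```bash
python3 look.py w19.png
```

```text
[0.5308936  0.03011078 0.00653635] [2.4467159  1.49302863 0.53690019] 0.7247262903063659 r,ang 0.05784639788083996 -77.99782111007632
red [1.7, 1.0, 0.2, -1.5, 1.9]
green [None, None, None, None, None]
```

Red is at about 0°, so it has clicked in. The next lug leans lightly on the back of the finger, so I'll ease forward 2 mm, lift out and measure for the button.

Request:
play_rows(
  commands=[
    [0.002,0,0,0,0,-1,1],
    [0,0,0,0,0,0,1],
    [0,0,-0.01,0,0,0,1],
    [0,0,-0.02,0,0,0,1],
    [0,0,-0.03,0,0,0,1],
    [0,0,-0.03,0,0,0,1],
    [0,0,0,0,0,0,1],
    [0,0,0,0,0,0,1],
  ],
)

```text
time_s: 25.53
ee_pos: [0.5326, 0.0314, 0.0985]
eef_rot: [3.139, -0.002, 0.852]
force: [0.3, -0.8, -0.2]
grip_width: 0.0008
grip_force: 0.0
```

```bash
python3 look.py w20.png;python3 pose.py p3; python3 - <<'E'
from h import *
from pose import P0,track
p=np.mean([track(n,cv2.imread(f'pics/{f}.png'),cv2.imread(f'pics/p3{n}.png'))[1] for n,f in(('scene','a'),('side','b'))],0)
c,s=np.cos(p[2]),np.sin(p[2]);print('button',p[0]-.03*c+.06*s,p[1]-.03*s-.06*c)
m=ctrl.camera_model('wrist');w=cv2.imread('pics/p3w.png');h=cv2.cvtColor(w,cv2.COLOR_BGR2HSV)
n,l,st,ce=cv2.connectedComponentsWithStats(cv2.inRange(h,(20,150,100),(35,255,255)))
for i in range(1,n):
    if st[i,4]>100:print('yellow',st[i],ray('wrist',ce[i],.045,m))
E
```

```text
[0.5326237  0.03140376 0.09846153] [ 0.28784745 -0.81730554 -0.15003348] 0.7087010918451057 r,ang 0.05814281680058902 -75.88403608862352
red [3.5, 3.2, 2.2, 1.2, 1.2]
green [-140.5, -139.5, -139.3, -134.8, -135.2]
scene 0.825 [0.5222 0.0441 0.5553] shift mm [-10.1  12.5] yaw 31.8 axis [0.4909 0.0717]
side 0.877 [0.5224 0.0446 0.5506] shift mm [-9.9 13. ] yaw 31.5 axis [0.4912 0.0724]
[0.5314 0.0314 0.0955] [-1.799e+02  1.000e-01  4.890e+01] [-0.01  0.34  1.66 -0.    1.14  0.71]
button 0.5282502281001258 -0.022502794728209045
yellow [ 355  277   36   43 1198] [ 0.5279709  -0.02376151  0.045     ]
yellow [313 345   6  85 407] [ 0.45133127 -0.05218792  0.045     ]
yellow [328 345   6  85 403] [ 0.45975372 -0.05954094  0.045     ]
yellow [   0  451  469   23 7252] [ 0.38054526 -0.07824968  0.045     ]
```

Wheel set. Next I'll rotate the tool so the gripper body lies parallel to the bag, and move over the button.

Request:
play_rows(
  commands=[
    [0,0,0,0,0,-7.15,1],
    [0,0,0,0,0,-7.15,1],
    [0,0,0,0,0,-7.15,1],
    [0,0,0,0,0,-7.15,1],
    [0,0,0,0,0,-7.15,1],
    [0,0,0,0,0,-7.15,1],
    [0,0,0,0,0,-7.15,1],
    [0,0,0,0,0,-7.15,1],
    [0,0,0,0,0,-7.15,1],
    [0,0,0,0,0,-7.15,1],
    [-0.015,-0.0102,0,0,0,0,1],
    [-0.015,-0.0102,0,0,0,0,1],
    [-0.0151,-0.0101,0,0,0,0,1],
    [0,0,0,0,0,0,1],
    [0,0,0,0,0,0,1],
  ],
)

```text
time_s: 26.98
ee_pos: [0.5281, -0.0231, 0.0958]
eef_rot: [-3.14, -0.001, 2.099]
force: [0.5, 0.2, -0.2]
grip_width: 0.0007
grip_force: 0.0
```

Request:
play_rows(
  commands=[
    [0,0,0.02,0,0,0,1],
    [0,0,0.02,0,0,0,1],
    [0,0,0.01,0,0,0,1],
    [0,0,0,0,0,0,1],
    [0,0,0,0,0,0,1],
  ],
)

```text
time_s: 27.4
ee_pos: [0.5284, -0.0223, 0.0465]
eef_rot: [-3.141, -0.001, 2.101]
force: [0.0, 0.6, -0.0]
grip_width: 0.0006
grip_force: 0.0
```

```bash
python3 look.py w21.png
```

```text
[ 0.5284218  -0.02231906  0.04653789] [ 0.02578915  0.63746464 -0.04150499] -0.6419506415651538 r,ang 0.1014715574303862 -99.95892207197474
red [3.0, 2.0, 0.5, 0.5, 1.2]
green [-138.2, -137.5, -137.5, -136.5, -136.2]
```

Request:
play_rows(
  commands=[
    [0,0,0.003,0,0,0,1],
    [0,0,0.003,0,0,0,1],
    [0,0,0.003,0,0,0,1],
    [0,0,0.003,0,0,0,1],
    [0,0,0.003,0,0,0,1],
    [0,0,0.003,0,0,0,1],
    [0,0,0,0,0,0,1],
  ],
)

```text
time_s: 28.03
ee_pos: [0.5281, -0.0228, 0.0278]
eef_rot: [-3.141, -0.001, 2.101]
force: [1.0, -0.3, -0.2]
grip_width: 0.0003
grip_force: 0.0
```

Request:
play_rows(
  commands=[
    [0,0,0.002,0,0,0,1],
    [0,0,0.002,0,0,0,1],
    [0,0,0,0,0,0,1],
  ],
)

```text
time_s: 28.28
ee_pos: [0.5283, -0.0229, 0.0242]
eef_rot: [-3.141, -0.0, 2.101]
force: [-0.4, -0.5, 0.2]
grip_width: 0.0004
grip_force: 0.0
```

Request:
play_rows(
  commands=[
    [0,0,0.002,0,0,0,1],
    [0,0,0.002,0,0,0,1],
    [0,0,0,0,0,0,1],
  ],
)

```text
time_s: 28.53
ee_pos: [0.5285, -0.0229, 0.0203]
eef_rot: [-3.142, -0.0, 2.101]
force: [0.6, -0.4, 1.1]
grip_width: -0.0001
grip_force: 0.5
```

Contact is starting. I'll press on in small steps.

Request:
play_rows(
  commands=[
    [0,0,0.0015,0,0,0,1],
    [0,0,0.0015,0,0,0,1],
    [0,0,0,0,0,0,1],
  ],
)

```text
time_s: 28.78
ee_pos: [0.5286, -0.0229, 0.0174]
eef_rot: [3.141, 0.0, 2.101]
force: [-0.1, -0.2, 2.0]
grip_width: 0.0004
grip_force: 1.2
```

Request:
play_rows(
  commands=[
    [0,0,0.0015,0,0,0,1],
    [0,0,0.0015,0,0,0,1],
    [0,0,0,0,0,0,1],
  ],
)

```text
time_s: 29.03
ee_pos: [0.5286, -0.0229, 0.0145]
eef_rot: [3.141, 0.0, 2.101]
force: [-0.0, 0.1, 3.6]
grip_width: 0.0006
grip_force: 1.9
```

Request:
play_rows(
  commands=[
    [0,0,0.001,0,0,0,1],
    [0,0,0.001,0,0,0,1],
    [0,0,0,0,0,0,1],
  ],
)

```text
time_s: 29.28
ee_pos: [0.5288, -0.0229, 0.0139]
eef_rot: [3.141, 0.001, 2.101]
force: [-7.4, 0.3, 21.4]
grip_width: 0.0003
grip_force: 10.3
```

It bottomed out: force rose linearly to 4 N over about 6 mm, then hit a hard stop at 21 N. Now I'll lift off.

Request:
play_rows(
  commands=[
    [0,0,-0.002,0,0,0,1],
    [0,0,-0.004,0,0,0,1],
    [0,0,-0.006,0,0,0,1],
    [0,0,-0.02,0,0,0,1],
    [0,0,-0.03,0,0,0,1],
    [0,0,-0.03,0,0,0,1],
    [0.02,0,-0.02,0,0,0,1],
    [0.02,0,0,0,0,0,1],
    [0,0,0,0,0,0,1],
    [0,0,0,0,0,0,1],
    [0,0,0,0,0,0,1],
    [0,0,0,0,0,0,1],
  ],
)

```text
time_s: 30.28
ee_pos: [0.5083, 0.0111, 0.124]
eef_rot: [-3.141, -0.0, 2.1]
force: [-0.2, -0.2, 0.5]
grip_width: 0.0004
grip_force: 0.0
```

```bash
python3 pose.py p4; python3 look.py w22.png
```

```text
scene 0.823 [0.5222 0.0445 0.5519] shift mm [-10.1  12.9] yaw 31.6 axis [0.491  0.0722]
side 0.88 [0.522  0.0455 0.5489] shift mm [-10.3  13.9] yaw 31.5 axis [0.4909 0.0733]
[0.5083 0.0112 0.1241] [-180.    -0.   120.3] [-0.05  0.26  1.7  -0.    1.19 -0.58]
[0.50828668 0.01119726 0.12412059] [ 0.53263484  0.16141713 -0.20697621] -0.5792354528594934 r,ang 0.06321236185974598 -105.729149057966
red [3.0, 2.8, 2.8, 2.2, 2.3]
green [-138.8, -138.0, -137.8, -137.5, -137.5]
```

Shift is about 17 mm (under 30), red is at the pointer, the button was pressed and released, and the arm is clear.

```bash
python3 -c "
from station import ctrl;print(ctrl.hand_in())"
```

```text
the job is handed in; nothing more can be done
None
```

I turned the wheel two clicks counter-clockwise so the red lug is at the pointer (about 2–3° by camera), pressed the start button fully and let it go, then handed the job in; no verdict came back, and two early bad pushes slid the timer about 17 mm (limit 30 mm).

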